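# Press the label holder home behind the spice rack's lip

### The arm

A 6-joint arm with a two-finger parallel gripper is mounted at the origin on a cart in front of the work surface, level with it; the furniture and walls round the work are solid. World frame = base frame: x ahead of the robot, y to its left, z up, the work surface at z = 0. Lengths are in mm, angles in rad, forces in N, time in s.
With the tool pointing down it reaches from about 275 to 750 mm from the base axis. Payload 10.2 kg.
Tool frame: the origin (TCP) lies midway between the tips of the shut fingers; the grasp point (between the pads) lies grip_depth behind it (grip_depth is the distance from the TCP to the grasp point, in mm); z points along the fingers, y is the line along which they close (so a half turn about z gives the same grasp; the last joint's range is limited). The gripper opens to 85 mm and grips with 20 to 120 N. Pads are 22 mm wide; open, the fingers measure 114 mm over their backs; the gripper's body (76 mm by 85 mm) begins 54 mm behind the grasp point. The pads swing forward as they close: fully open they stand 13 mm farther back than shut.
Start: joints at [0.889, 0.313, 1.498, -0, 1.331, -0.223], TCP at [232.521, 470.707, 231.294] pointing down, gripper open.
Joint ranges: [-2.94, 2.94], [-0.97, 2.17], [0.19, 2.56], [-1.23, 4.37], [0.02, 3.11], [-2.88, 2.88]. Speed limits (rad/s): [2.39, 2.39, 3.01, 3.14, 3.14, 3.14].

### API

Orientations are given as a unit quaternion [w, x, y, z].
In Python, from rig import * gives the robot as it stands.
- The arm moves only by the tool servo_tool, never from a script. Its argument "commands" is a list of rows, each a list of 3 entries, a list of its own where there are three numbers: the gripper command: -1 is fully open, 1 is shut, values between are in proportion, then the shift along the tool's x, y, z in m, then the turn, a rotation vector about the tool's x, y, z in units of 6 degrees (1.0 is 6 degrees). In form: [[grip, [dx, dy, dz], [ax, ay, az]], ...]. A call has 1 to 10 rows; each row shifts and turns the commanded pose from where the row before left it, along the tool's axes as they then stand; what a row does not reach is not made up. A row lasts 1/12 s, in which the tool goes at most 41.7 mm and 7.16 degrees, less where a joint would pass 70% of its speed; a pose out of reach is approached as far as the arm can. A call is refused whole if a number of a shift passes 0.0417 or a number of a turn 1, either way. A call with a gripper value outside its range is refused whole. The fingers move at their own pace and stop on an object; "squeeze" is the grip in N (left out, the last holds). Time passes only in rows, so rows that do not move let the fingers close. It gives the time, the measured TCP pose, the force, the opening and the grip force at its end, in the units of the state.
- sense(): the state, without advancing time (a new reading comes with each control period).
- capture(name): name is "scene" or "top" or "wrist"; returns a dict with "pixels" (400x640x3 uint8, red, green, blue), "z_map" (400x640 float32, mm along the optical axis (not along the pixel's ray), 0 where there is no reading), "fx", "fy", "cx", "cy" (pixels), "rvec" (rotation vector, rad) and "tvec" (3), from world to camera coordinates, as OpenCV has them; the wrist camera has in their place "T_tool_cam" (4x4, takes a point from camera to tool coordinates, whose origin is the TCP and whose axes are the flange's). Camera axes: x right, y down, z forward; pixel columns grow to the right and rows downward; lengths in mm; the calibration is good to about 2 mm. A picture is of the moment at which its call begins: read the wrist's pose just before it.
- finish_job(): hands the job in; it is judged then, once.
The state is a dict: "time_s": time; "joints": joint angles; "dq": joint speeds; "tau": joint torques, N m; "eef_pos": TCP position; "ee_rot": TCP orientation; "force": force on the tool from outside, world axes, zero at the start; "wrist_torque": the same for the moment, N m; "grip_width": opening from 0.0 (shut) to 1.0 (fully open); "grip_force": force on a finger pad.
Only numpy, scipy, OpenCV 4.12 (cv2) and the standard library are available. Lean on these libraries where they do the work, as an engineer would, in place of code of your own. Each camera call takes 0.05 s, during which the arm holds its last target. There are 200 camera calls.

### The job

Take the wider of the two label holders out of the wooden block and push it straight down, card side facing out to the front, into the pocket behind the metal lip of the spice rack, until its shoulder sits down on the lip against the springy strip below, without forcing it. The spring lifts it as soon as it is let go, so finish still gripping it or bearing on it with the fingers, pressed fully home. Leave the narrower holder in the block and do not disturb the jars, the mug or the salt shaker.

Things in the scene. Friction and masses are not known exactly. Their poses are not given: they have to be found in the camera images.
- wide_grip (a point): Wider label holder: upright grey plastic piece 64 mm wide (y), 74 mm high (z), white card on its front (-x) face. Upper part is a grip block 16 mm thick (x), 50 mm high; this point is mid-width and mid-thickness of it, 20 mm below the top edge. 60 g nominal. Starts upright in either slot of the block (varies), its shoulder on the block's top, card towards the robot.
- wide_foot (a point): Middle of the bottom edge of the wider holder's tongue, 54 mm below and 5 mm behind (+x) wide_grip; same axes. Tongue: below the grip block, 24 mm long, 6 mm thick (x -3 to +3 mm from here), round-nosed. The grip block spans x -13 to +3 mm; its underside in front of the tongue is the shoulder, 24 mm above the foot.
- narrow_grip (a point): The same point of the narrower label holder, alike in everything but only 44 mm wide; stands in the other slot. Leave it there.
- stand: Fixed wooden block 46 x 200 x 32 mm (x, y, z) with two slots 27 mm deep open to the top, each 8 mm (x) by 69 mm (y), centred at y = +55 and -55 mm. Origin under its centre. A holder must be lifted more than 24 mm to come out.
- rack: Fixed wooden spice rack 220 mm wide (y), open deck 20 mm high, 70 mm high back 160 mm behind (+x) the origin, jars on the deck about 105 mm behind it. Origin at the worktop, below the middle of the label pocket; -x is the front. A 10 mm thick front board (x +5 to +15 mm) with rounded top 50 mm up stands behind the pocket, so a holder put in back to front stays too high.
- rail_home (a point): Where wide_foot lies with the holder fully home: middle of the pocket, 22 mm above the worktop; axes as the rack's. Pocket: open upward, 10 mm front to back (x -5 to +5), 70 mm long (y). In front of it the aluminium lip, 6 mm thick (x -11 to -5), rounded top 24 mm above this point; home, the shoulder rests on the lip, a hard stop.
- strip (a joint): Sprung strip in the bottom of the pocket, in metres pressed down: 0 at rest (its top 9 mm above rail_home), 0.009 with the holder fully home, stop at 0.010. It pushes up with 2 N at first touch and about 8.5 N with the holder home (700 N/m).
- jar_a: Spice jar, 41 mm diameter, 105 mm high, standing loose on the rack's deck. Origin under its centre.
- jar_b: Second spice jar, same size, loose on the deck, behind the pocket.
- jar_c: Third spice jar, same size, loose on the deck.
- mug: White spotted mug, 78 mm across and 93 mm high, handle on its -y side, loose on the worktop. Origin under its middle.
- salt: Salt shaker, 44 mm diameter, 90 mm high, loose on the worktop between the rack and the block. Origin under its centre.

How it is judged (in metres and radians):
On the way, in this order (a step that is already met when the one before it is completed fails the run):
1. the wider holder is lifted clear of the block, held in the fingers (height (world z) of wide_foot above 0.036 m and contact force between the fingers and wide above 1 N), for 0.1 s.
2. its tongue is behind the lip, in the pocket (x of wide_foot in the frame of rail_home between -0.005 and 0.005 m and y of wide_foot in the frame of rail_home between -0.006 and 0.006 m and z of wide_foot in the frame of rail_home below 0.014 m), for 0.1 s.
At the end, for the whole second after the job is handed in: Wider holder in the pocket, card to the front, upright, foot within 2.5 mm of fully home, strip pressed at least 6 mm and pushing on the holder with over 4 N, fingers still bearing on the holder with over 1 N, all still; the narrower holder within 20 mm of where it stood in its slot (x of wide_foot in the frame of rail_home between -0.005 and 0.005 m and y of wide_foot in the frame of rail_home between -0.006 and 0.006 m and z of wide_foot in the frame of rail_home between -0.004 and 0.0025 m and x of wide_grip in the frame of rail_home below 0.003 m and angle between wide's own z axis and vertical below 0.12 rad and angle between the y axis of wide_foot and the y axis of rail_home, either way round below 0.12 rad and value of joint strip above 0.006 m and contact force between wide and strip above 4 N and contact force between the fingers and wide above 1 N and linear speed of wide below 0.02 m/s and distance of narrow_grip from where it was at the start of the episode below 0.02 m); the arm keeps its last pose, push and grip.
It fails at once if the narrower holder is moved more than 20 mm (distance of narrow_grip from where it was at the start of the episode above 0.02 m).
It fails at once if the holder is forced: more than 50 N between it and the rack with its strip (contact force between wide and rack above 50 N).
It fails at once if a jar on the rack is shoved more than 30 mm or tipped ((distance of jar_a from where it was at the start of the episode above 0.03 m or angle between jar_a's own z axis and vertical above 0.3 rad) or (distance of jar_b from where it was at the start of the episode above 0.03 m or angle between jar_b's own z axis and vertical above 0.3 rad) or (distance of jar_c from where it was at the start of the episode above 0.03 m or angle between jar_c's own z axis and vertical above 0.3 rad)).
It fails at once if the mug or the salt shaker is shoved more than 30 mm or tipped ((distance of mug from where it was at the start of the episode above 0.03 m or angle between mug's own z axis and vertical above 0.3 rad) or (distance of salt from where it was at the start of the episode above 0.03 m or angle between salt's own z axis and vertical above 0.3 rad)).
It also fails if it takes over 35 s, if anything falls off the work surface, if the arm or the gripper's body presses on something with over 40 N, if the wrist force passes 120 N, or if a joint passes its speed limit or range.

## Working session

There is one attempt and no reset: what is moved stays moved. The work goes in short steps, Python scripts to look and compute and a tool call to move; the robot and the scene stay as the last step left them, time stands still between calls to the robot, and variables do not carry over. Pictures are saved under pics/ and viewed, at most 10 in all, crops included, and the job is handed in when it is done.

Besides the shell and the picture viewer there is one more tool, called after "Request:" as name(argument=value, ...) on one line, values as JSON. servo_tool: Moves the arm, as the interface text tells. Its arguments: {"type":"object","properties":{"commands":{"type":"array"},"squeeze":{"type":"number"}},"required":["commands"]}

```bash
ls; mkdir -p pics
cat > h.py <<'E'
from rig import *
import numpy as np, cv2
def save(n,im): cv2.imwrite('pics/'+n+'.png', im[:,:,::-1])
def world(c, T=None):
    z=c['z_map'].astype(float); v,u=np.mgrid[0:400,0:640]
    P=np.stack([(u-c['cx'])/c['fx']*z,(v-c['cy'])/c['fy']*z,z],-1)
    if T is None:
        R=cv2.Rodrigues(np.array(c['rvec'],float))[0]; W=(P-np.array(c['tvec']).ravel())@R
    else: W=P@T[:3,:3].T+T[:3,3]
    W[z==0]=np.nan; return W
E
python3 - <<'E'
from h import *
s=sense(); print(s)
for n in ('scene','top'):
    c=capture(n); save(n,c['pixels']); np.savez('pics/'+n+'.npz',W=world(c),p=c['pixels']); print(n,c['fx'],c['rvec'],c['tvec'])
E
```

```text
pics
{'time_s': 0.0, 'joints': array([ 8.88622056e-01,  3.13434946e-01,  1.49843039e+00,  4.67101375e-06,
        1.33098891e+00, -2.23371224e-01]), 'dq': array([ 6.63808254e-04,  6.68478173e-06, -1.53018591e-03, -2.82489035e-04,
        1.65825242e-03,  6.19538882e-04]), 'tau': array([-3.83520364e-04, -4.12268543e+01, -2.59742332e+01, -2.89867821e-04,
        4.15216389e-03, -2.43664749e-05]), 'eef_pos': array([232.34296951, 470.50755609, 230.74529399]), 'ee_rot': array([-2.77988419e-04,  2.27395263e-01,  9.73802340e-01, -5.66243748e-04]), 'force': array([-0.29603865, -0.05218471,  0.29959909]), 'wrist_torque': array([ 0.03296656, -0.04018932,  0.04060388]), 'grip_force': 0.0, 'grip_width': 1.0020972785528681}
scene 459.41752286672113 [ 2.17192068 -1.16437757  0.4331039 ] [-303.4269463   417.94902531  809.3915303 ]
top 423.2622836158391 [ 2.1429443  -2.18220531  0.12110355] [  50.48092645  578.52352223 1215.93269198]
```

View pics/scene.png

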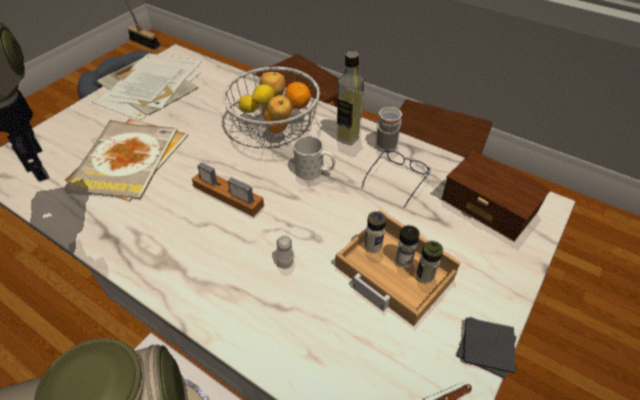

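View pics/top.png

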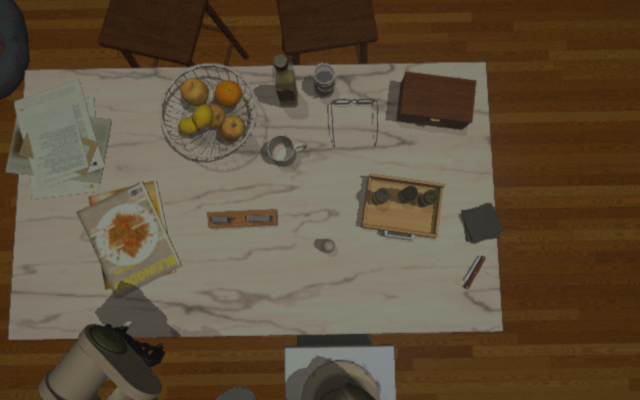

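The scene shows the block at (228,192), wide holder at (240,188), salt at (285,250), and the rack with its aluminium lip at (370,290). In the top view the block is at (242,218) with the wide holder at (258,218), mug (282,150), salt (325,246), and lip (398,235).

Run:
```python
from h import *
def rect(P,name):
    r=cv2.minAreaRect(P[:,:2].astype(np.float32)); print(name,len(P),np.round(r[0],1),np.round(r[1],1),round(r[2],2),'z',np.round(np.nanpercentile(P[:,2],[2,50,98]),1), 'med',np.round(np.median(P,0),1))
for n,(bs,rk,st) in dict(top=((195,200,290,240),(350,165,455,245),(312,232,342,258)),scene=((180,150,275,220),(325,205,470,325),(268,230,302,272))).items():
    d=np.load(f'pics/{n}.npz'); W=d['W']; p=d['p']; hsv=cv2.cvtColor(p,cv2.COLOR_RGB2HSV)
    def sub(b):
        s=(slice(b[1],b[3]),slice(b[0],b[2])); return W[s].reshape(-1,3),hsv[s].reshape(-1,3)
    w,h=sub(bs); print(n)
    rect(w[(w[:,2]>12)&(w[:,2]<120)],'block+holders')
    g=(w[:,2]>50)&(w[:,2]<100); G=w[g]
    print('holders y hist',np.histogram(G[:,1],bins=np.arange(150,400,10)))
    rect(w[(abs(w[:,2]-32)<4)],'blocktop')
    w,h=sub(rk); rect(w[(w[:,2]>10)&(w[:,2]<130)],'rack'); rect(w[(w[:,2]>80)&(w[:,2]<140)],'jars')
    m=(w[:,2]>25)&(w[:,2]<60)&(h[:,1]<70); rect(w[m],'lip grey')
    w,h=sub(st); rect(w[w[:,2]>20],'salt')
W=np.load('pics/top.npz')['W']; m=W[130:172,258:310].reshape(-1,3); rect(m[m[:,2]>30],'mug')
```

```text
top
block+holders 1087 [526.9 277.6] [ 46.4 200.8] 1.74 z [24.1 33.4 85. ] med [524.1 276.3  33.4]
holders y hist (array([ 0,  0,  0,  0, 30, 18, 23, 17, 25, 21,  9,  0,  0,  0,  0,  3, 34,
       22, 23, 24,  7,  0,  0,  0]), array([150, 160, 170, 180, 190, 200, 210, 220, 230, 240, 250, 260, 270,
       280, 290, 300, 310, 320, 330, 340, 350, 360, 370, 380, 390]))
blocktop 677 [526.9 277.7] [ 46.3 200.6] 1.74 z [28.5 32.1 35.8] med [530.8 279.8  32.1]
rack 4351 [ 546.4 -189.4] [228.4 172. ] 80.82 z [ 15.1  23.7 127.3] med [ 552.4 -191.2   23.7]
jars 655 [ 577.8 -192.3] [174.8  47.4] 86.71 z [ 83.9 124.6 129.8] med [ 574.7 -199.8  124.6]
lip grey 215 [ 544.3 -192.6] [220.7 168.3] 80.3 z [27.7 41.5 58.3] med [ 471.6 -182.8   41.5]
salt 167 [441.6  27.3] [37.7 40.5] 88.96 z [31.7 82.3 90.6] med [441.5  26.6  82.3]
scene
block+holders 1610 [527.6 279.8] [ 50.3 206.2] 1.63 z [13.6 35.3 84.8] med [517.9 257.3  35.3]
holders y hist (array([ 0,  0,  0,  1, 72, 47, 49, 45, 45, 39, 30,  0,  0,  0,  0,  1, 73,
       43, 45, 37, 27,  0,  0,  0]), array([150, 160, 170, 180, 190, 200, 210, 220, 230, 240, 250, 260, 270,
       280, 290, 300, 310, 320, 330, 340, 350, 360, 370, 380, 390]))
blocktop 564 [528.2 278.7] [ 49.3 201.6] 1.67 z [28.6 33.  35.7] med [516.1 280.5  33. ]
rack 8097 [ 609.5 -187.4] [352.5 297.8] 21.54 z [ 15.1  35.2 127.7] med [ 555.  -204.5   35.2]
jars 1471 [ 578.5 -191.6] [175.3  50. ] 86.49 z [ 81.5 122.8 129.1] med [ 567.7 -205.5  122.8]
lip grey 543 [ 529.6 -193.7] [151.8 248.3] 3.37 z [26.2 43.5 58.1] med [ 469.8 -192.3   43.5]
salt 461 [439.7  24.9] [34.3 41.8] 61.84 z [22.5 61.  91.2] med [433.9  20.3  61. ]
mug 428 [729.8 145.8] [ 77.2 103.4] 40.64 z [31.  75.1 95.4] med [731.4 149.1  75.1]
```

Run:
```python
import rig; print([a for a in dir(rig) if not a.startswith('_')], getattr(rig,'grip_depth',None))
c=rig.capture('wrist'); print(c['T_tool_cam'],c['fx'],c['cx'],c['cy'])
```

```text
['PlanningError', 'capture', 'finish_job', 'grip_depth', 'sense'] 18.700000000000003
[[ 3.50990972e-05 -9.45489896e-01 -3.25651432e-01  8.43860395e+01]
 [ 9.99999837e-01 -1.52484880e-04  5.50502738e-04  5.24152491e-01]
 [-5.70151696e-04 -3.25651398e-01  9.45489737e-01 -1.43160361e+02]
 [ 0.00000000e+00  0.00000000e+00  0.00000000e+00  1.00000000e+00]] 298.1403564049277 321.0599900985523 200.37174180162364
```

Request:
servo_tool(commands=[[-1, [0, 0, 0], [0, 0, 1]], [-1, [0, 0, 0], [0, 0, 1]], [-1, [0, 0, 0], [0, 0, 1]], [-1, [0, 0, 0], [0, 0, 1]], [-1, [0, 0, 0], [0, 0, 1]], [-1, [0, 0, 0], [0, 0, 1]], [-1, [0, 0, 0], [0, 0, 1]], [-1, [0, 0, 0], [0, 0, 1]], [-1, [0, 0, 0], [0, 0, 1]], [-1, [0, 0, 0], [0, 0, 1]]])

```text
time_s: 0.98
eef_pos: [232.4, 470.6, 231.0]
ee_rot: [0.0, 0.686, 0.728, -0.0]
force: [0.4, -0.4, 0.4]
grip_width: 0.998
grip_force: 0.0
```

Request:
servo_tool(commands=[[-1, [-0.031, 0.036, 0], [0, 0, 0.3]], [-1, [-0.03, 0.035, 0], [0, 0, 0]], [-1, [-0.03, 0.035, 0], [0, 0, 0]], [-1, [-0.03, 0.035, 0], [0, 0, 0]], [-1, [-0.03, 0.035, 0], [0, 0, 0]], [-1, [-0.03, 0.035, 0], [0, 0, 0]], [-1, [-0.03, 0.035, 0], [0, 0, 0]], [-1, [-0.03, 0.035, 0], [0, 0, 0]], [-1, [0, 0, 0], [0, 0, 0]], [-1, [0, 0, 0], [0, 0, 0]]])

```text
time_s: 1.82
eef_pos: [494.5, 261.9, 230.6]
ee_rot: [-0.0, 0.696, 0.718, -0.0]
force: [-0.1, -0.1, -0.0]
grip_width: 1.001
grip_force: 0.0
```

```bash
cat >> h.py <<'E'
from scipy.spatial.transform import Rotation as Rn
def pose():
    s=sense(); q=s['ee_rot']; R=Rn.from_quat([q[1],q[2],q[3],q[0]]).as_matrix()
    T=np.eye(4); T[:3,:3]=R; T[:3,3]=s['eef_pos']; return s,T
def look(name):
    s,T=pose(); c=capture('wrist'); Tc=T@np.array(c['T_tool_cam']); W=world(c,Tc)
    save(name,c['pixels']); np.savez('pics/'+name+'.npz',W=W,p=c['pixels']); return s,T,c,W
def rect(P,name):
    r=cv2.minAreaRect(P[:,:2].astype(np.float32)); print(name,len(P),np.round(r[0],1),np.round(r[1],1),round(r[2],2),'z',np.round(np.nanpercentile(P[:,2],[2,50,98]),1), 'med',np.round(np.median(P,0),1))
def yaw(T): return np.degrees(np.arctan2(T[1,1],T[0,1]))
E
python3 - <<'E'
from h import *
s,T,c,W=look('w1'); print(T[:3,3],yaw(T))
P=W.reshape(-1,3); P=P[np.isfinite(P[:,0])]; P=P[(abs(P[:,0]-525)<70)&(abs(P[:,1]-278)<130)]
rect(P[abs(P[:,2]-32)<2.5],'blocktop')
t=P[(abs(P[:,2]-82)<4)]; rect(t[t[:,1]<280],'wide top'); rect(t[t[:,1]>280],'narrow top')
E
```

```text
[494.50028986 261.85047997 230.59246766] 1.7307557858678113
blocktop 4707 [528.  280.4] [ 46.1 199.5] 1.66 z [30.9 32.6 34.1] med [529.7 292.2  32.6]
wide top 872 [524.7 225. ] [16.1 64.6] 1.57 z [80.7 82.5 83.8] med [524.5 226.6  82.5]
narrow top 846 [523.6 335.2] [16.3 43.4] 1.39 z [80.6 82.5 84. ] med [523.3 335.9  82.5]
```

View pics/w1.png

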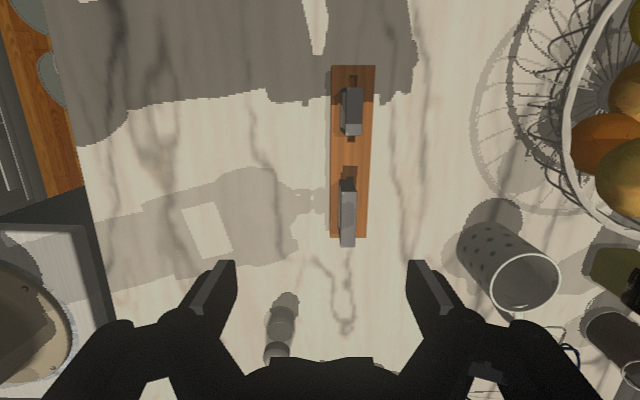

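Wrist view: the wide holder is at (347,212), the narrow one at (351,110), salt at (280,325) and mug at (510,275). The measured top is 64.6 x 16.1 mm at z 82, as it should be. Now to the rack for a close look.

Request:
servo_tool(commands=[[-1, [0, 0, 0], [0, 0, 1]], [-1, [0, 0, 0], [0, 0, 0.8]], [-1, [-0.036, 0.005, 0], [0, 0, 0]], [-1, [-0.036, 0.005, 0], [0, 0, 0]], [-1, [-0.036, 0.005, 0], [0, 0, 0]], [-1, [-0.036, 0.005, 0], [0, 0, 0]], [-1, [-0.036, 0.005, 0], [0, 0, 0]], [-1, [-0.036, 0.005, 0], [0, 0, 0]], [-1, [-0.036, 0.005, 0], [0, 0, 0]], [-1, [-0.036, 0.005, 0], [0, 0, 0]]])

```text
time_s: 2.7
eef_pos: [487.8, -27.6, 231.6]
ee_rot: [0.0, 0.759, 0.651, 0.0]
force: [0.8, 0.1, -0.4]
grip_width: 0.998
grip_force: 0.0
```

Request:
servo_tool(commands=[[-1, [-0.036, 0.005, 0], [0, 0, 0]], [-1, [-0.036, 0.005, 0], [0, 0, 0]], [-1, [-0.036, 0.005, 0], [0, 0, 0]], [-1, [-0.036, 0.005, 0], [0, 0, 0]], [-1, [0, 0, 0], [0, 0, 0]], [-1, [0, 0, 0], [0, 0, 0]]])

```text
time_s: 3.2
eef_pos: [485.8, -172.8, 231.1]
ee_rot: [-0.0, 0.76, 0.65, 0.0]
force: [0.4, 0.4, -0.2]
grip_width: 0.999
grip_force: 0.0
```

Run:
```python
from h import *
s,T,c,W=look('w2'); print(T[:3,3],yaw(T))
P=W.reshape(-1,3); hs=cv2.cvtColor(c['pixels'],cv2.COLOR_RGB2HSV).reshape(-1,3)
ok=np.isfinite(P[:,0])&(abs(P[:,0]-545)<130)&(abs(P[:,1]+190)<140)
m=ok&(P[:,0]<500)&(P[:,2]>38)&(P[:,2]<56)
rect(P[m],'front high'); rect(P[m&(hs[:,1]<70)],'lip'); rect(P[m&(hs[:,1]>=70)],'board')
```

```text
[ 485.80779728 -172.7713935   231.13004436] -8.94181433276422
front high 2162 [ 478.3 -182. ] [221.2  43.4] 89.99 z [41.  48.9 51.5] med [ 480.7 -178.2   48.9]
lip 521 [ 470.2 -177.9] [85.8 14.8] 80.68 z [40.9 45.5 47.6] med [ 467.9 -171.1   45.5]
board 1641 [ 494.4 -181.5] [219.3  37.9] 83.01 z [41.6 49.6 51.6] med [ 485.3 -182.2   49.6]
```

View pics/w2.png

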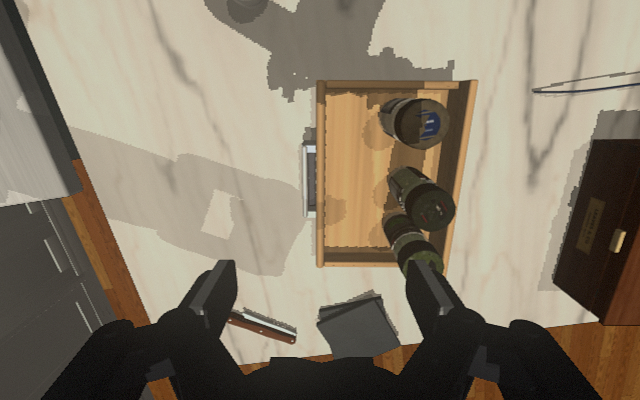

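The lip frame is at (311,180) left of the rack, with end posts at rows ~143 and ~214; jars are at (420,120), (425,200) and (415,245). I'll fit edges in the rack's own axes.

Run:
```python
from h import *
d=np.load('pics/w2.npz'); W=d['W']; p=d['p']
P=W.reshape(-1,3); rgb=p.reshape(-1,3).astype(int); hs=cv2.cvtColor(p,cv2.COLOR_RGB2HSV).reshape(-1,3)
ok=np.isfinite(P[:,0])&(abs(P[:,0]-545)<130)&(abs(P[:,1]+190)<140)
# yaw from lip front edge and board back edge
r=rgb.reshape(p.shape); 
def frame(yw):
    a=np.radians(yw); return P[:,0]*np.cos(a)+P[:,1]*np.sin(a), -P[:,0]*np.sin(a)+P[:,1]*np.cos(a)
# board top: z 48-52 wood; fit centerline
for nm,m in dict(board=ok&(P[:,2]>47.5)&(P[:,2]<53)&(hs[:,1]>=70)).items():
    b=P[m]; l,q=frame(-9.2); sel=(l[m]<np.median(l[m])+12); b=b[sel]; v=cv2.fitLine(b[:,:2].astype(np.float32),cv2.DIST_HUBER,0,.01,.01).ravel(); print(nm,len(b),v,'yaw',np.degrees(np.arctan2(v[1],v[0]))%180-90)
l,q=frame(-9.2)
m=ok&(l>440)&(l<540)
# profile across: median z, saturation vs local x for mid pocket
u0=np.median(l[m&(hs[:,1]<70)&(P[:,2]>38)&(P[:,2]<48)]);q0=np.median(q[m&(hs[:,1]<70)&(P[:,2]>38)&(P[:,2]<48)]); print('u0,q0',u0,q0)
for u in np.arange(u0-16,u0+40,1.5):
    k=m&(abs(q-q0)<25)&(abs(l-u)<.75)
    if k.sum()>3: print(round(u,1),k.sum(),'z',np.round(np.percentile(P[k,2],[10,50,90]),1),'sat',np.median(hs[k,1]),'val',np.median(hs[k,2]))
x0=(170,120); crop=p[120:240,270:370]; save('w2c',cv2.resize(crop,None,fx=5,fy=5,interpolation=cv2.INTER_CUBIC))
```

```text
board 1461 [ 1.6215324e-01  9.8676556e-01  4.8563873e+02 -1.6838231e+02] yaw -9.331902
u0,q0 489.46242015482073 -94.61580726049168
473.5 336 z [  1.2 311.3 318.2] sat 40.0 val 27.0
475.0 373 z [  1.3 311.5 319.3] sat 39.0 val 28.0
476.5 386 z [  1.2 313.4 321.1] sat 40.0 val 27.0
478.0 379 z [  1.4 314.7 321.7] sat 41.0 val 27.0
479.5 344 z [  0.9 315.  322. ] sat 44.0 val 27.5
481.0 349 z [  1.3 316.3 321.5] sat 42.0 val 27.0
482.5 255 z [311.5 317.2 322.2] sat 40.0 val 28.0
484.0 219 z [313.4 318.1 322.3] sat 40.0 val 28.0
485.5 237 z [ 46.3 318.3 322.1] sat 39.0 val 28.0
487.0 250 z [ 46.  317.5 322.2] sat 35.0 val 30.0
488.5 270 z [ 46.6 314.2 322.3] sat 33.0 val 30.0
490.0 241 z [ 45.9 313.5 323.4] sat 35.0 val 31.0
491.5 301 z [ 27.3 311.8 323.7] sat 39.0 val 34.0
493.0 318 z [ 31.7 312.6 323.7] sat 38.0 val 33.0
494.5 326 z [ 31.5 311.4 317.7] sat 35.0 val 35.0
496.0 273 z [ 31.9 311.3 317.1] sat 38.0 val 35.0
497.5 269 z [ 31.9 311.4 317.4] sat 36.0 val 34.0
499.0 277 z [ 31.8 311.6 317.2] sat 36.0 val 34.0
500.5 302 z [ 11.1 310.4 317.3] sat 43.0 val 35.0
502.0 267 z [ 49.  
[... 230 characters left out ...]

509.5 274 z [ 49.2 311.6 317.4] sat 43.0 val 30.0
511.0 255 z [ 48.3 311.8 317.3] sat 43.0 val 29.0
512.5 277 z [ 20.4 311.3 317.2] sat 44.0 val 28.0
514.0 271 z [ 21.1 311.7 317.5] sat 43.0 val 27.0
515.5 271 z [ 20.7 311.5 317.3] sat 41.0 val 27.0
517.0 290 z [ 20.5 310.9 317. ] sat 43.0 val 26.0
518.5 286 z [ 20.7 311.4 317.3] sat 45.5 val 25.0
520.0 294 z [ 20.8 311.6 317.8] sat 46.0 val 24.5
521.5 317 z [ 21.2 313.1 324. ] sat 41.0 val 23.0
523.0 275 z [ 20.6 312.7 323.7] sat 49.0 val 23.0
524.5 246 z [ 20.5 313.2 322.7] sat 50.0 val 22.0
526.0 251 z [ 20.6 314.7 322. ] sat 54.0 val 22.0
527.5 252 z [ 20.5 317.8 322.1] sat 51.0 val 21.0
529.0 247 z [ 20.4 317.7 322.3] sat 53.0 val 22.0
```

View pics/w2c.png

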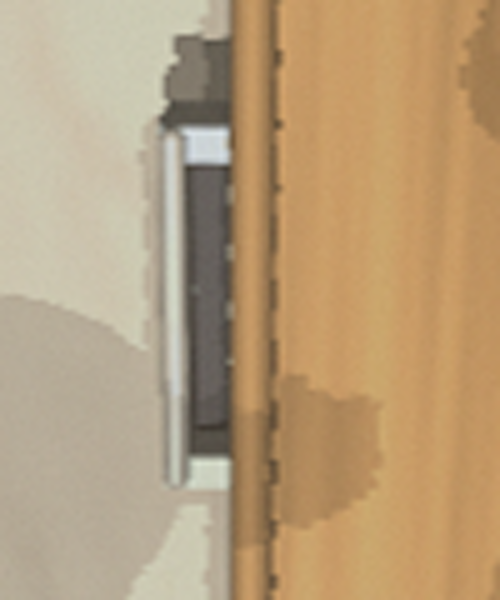

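The crop shows the lip, dark strip pocket (crop rows ~165–455) between two white end posts, and the wooden board to the right. Now for clean edges and the pocket's y-ends.

Run:
```python
from h import *
d=np.load('pics/w2.npz'); W=d['W']; P=W.reshape(-1,3); val=cv2.cvtColor(d['p'],cv2.COLOR_RGB2HSV).reshape(-1,3)
a=np.radians(-9.33); l=P[:,0]*np.cos(a)+P[:,1]*np.sin(a); q=-P[:,0]*np.sin(a)+P[:,1]*np.cos(a)
m=(P[:,2]<60)&(P[:,2]>-5)
for u in np.arange(484,514,1):
    k=m&(abs(q+95)<25)&(abs(l-u)<.5)
    if k.sum()>3: print(u,k.sum(),np.round(np.percentile(P[k,2],[10,50,90]),1))
print('y')
for u in np.r_[np.arange(-146,-126,1.0),np.arange(-66,-46,1.0)]:
    k=m&(l>492.5)&(l<500)&(abs(q-u)<.5)
    if k.sum(): print(u,k.sum(),np.round(np.percentile(P[k,2],[10,50,90]),1),np.median(val[k,2]))
b=m&(P[:,2]>46)&(l>500)&(l<512); print('board y',np.percentile(q[b],[0.2,1,99,99.8]))
b=m&(P[:,2]>44)&(P[:,2]<48.5)&(l>484)&(l<492); print('lip y',np.percentile(q[b],[0.5,2,98,99.5]),np.median(l[b]))
for z,nm in((0,''),):
    pass
jm=(P[:,2]>60)&(P[:,2]<140)&(l>520); print('jar min local x',np.percentile(l[jm],1))
```

```text
486 28 [44.6 45.4 46. ]
487 31 [45.2 45.9 46.9]
488 41 [45.8 46.6 47.5]
489 43 [45.6 46.7 47.6]
490 43 [45. 46. 47.]
491 86 [22.9 36.4 45.2]
493 40 [30.4 31.3 32.5]
494 41 [30.6 31.6 32.4]
495 41 [30.4 31.6 32.4]
496 39 [30.8 31.7 32.1]
498 41 [30.8 31.6 32.4]
499 41 [30.9 31.7 32.5]
500 41 [30.  31.1 32.2]
501 37 [ 9.3 10.3 11.2]
503 43 [47.9 48.7 49.5]
504 43 [48.7 49.7 50.5]
505 43 [49.5 50.3 51.1]
506 42 [49.7 50.6 51.5]
507 43 [49.5 50.5 51.2]
508 43 [49.5 50.3 50.9]
509 36 [48.8 49.5 50.3]
510 31 [47.9 48.9 49.6]
511 22 [46.2 48.3 49.1]
512 33 [19.3 20.4 21.3]
513 39 [19.5 20.6 21.4]
y
-142.0 5 [43.  43.6 44.1] 199.0
-141.0 5 [42.7 43.1 44.5] 209.0
-140.0 4 [42.9 43.5 44.6] 208.5
-139.0 4 [43.4 43.8 44.2] 211.0
-138.0 6 [42.5 43.2 43.9] 209.5
-137.0 6 [43.  43.4 43.7] 211.0
-136.0 4 [43.  43.3 43.5] 218.5
-135.0 22 [28.8 34.7 42.1] 86.5
-134.0 16 [25.8 34.7 41.8] 86.0
-133.0 1 [30.1 30.1 30.1] 81.0
-131.0 7 [31.2 31.7 32.3] 62.0
-130.0 4 [30.1 31.3 31.9] 84.0
-129.0 5 [30.9 32.1 32.5] 86.0
-128.0 4 [31.6 32.  32.2] 92.5
-127.0 6 [30.8 31.5 32.2] 94.0
-64.0 6 [42.6 44.  45.7] 171.5
-63.0 6 [42.9 43.3 44. ] 215.0
-62.0 6 [42.6 43.1 43.6] 215.5
-61.0 6 [42.5 42.9 44. ] 214.0
-60.0 6 [42.4 42.9 43.6] 214.0
-59.0 2 [43.1 43.1 43.2] 214.0
-58.0 4 [43.8 44.2 44.7] 215.0
-57.0 37 [ 8.3 25.2 43.7] 90.0
-56.0 8 [ 0.5 14.3 42.8] 91.5
-55.0 4 [1.1 1.2 1.5] 103.5
-54.0 6 [-0.   0.8  1.7] 103.0
-53.0 6 [-1.   0.3  1.3] 103.0
-52.0 4 [1.1 1.4 1.7] 102.0
-51.0 4 [-0.9  0.8  2.2] 111.5
-50.0 4 [0.2 0.4 1. ] 102.5
-49.0 6 [0.4 0.9 1.7] 103.0
-48.0 6 [-0.1  0.7  1.3] 102.0
-47.0 6 [-0.4  0.5  1.2] 101.5
board y [-206.44609861 -203.89523286    8.15838947   10.07565743]
lip y [-141.04812527 -139.49789236  -58.25525503  -57.16381626] 488.6598572930324
jar min local x 571.6325147804289
```

Request:
servo_tool(commands=[[-1, [0, 0, 0], [0, 0, -1]], [-1, [0, 0, 0], [0, 0, -0.757]], [-1, [0.036, 0.005, 0], [0, 0, 0]], [-1, [0.036, 0.005, 0], [0, 0, 0]], [-1, [0.036, 0.005, 0], [0, 0, 0]], [-1, [0.036, 0.005, 0], [0, 0, 0]], [-1, [0.036, 0.005, 0], [0, 0, 0]], [-1, [0.036, 0.005, 0], [0, 0, 0]], [-1, [0.036, 0.005, 0], [0, 0, 0]], [-1, [0.036, 0.005, 0], [0, 0, 0]]])

```text
time_s: 4.08
eef_pos: [516.5, 120.2, 231.7]
ee_rot: [0.0, 0.696, 0.718, 0.0]
force: [0.7, -1.0, 0.0]
grip_width: 0.996
grip_force: 0.0
```

Request:
servo_tool(commands=[[-1, [0.036, 0.005, 0], [0, 0, 0]], [-1, [0.036, 0.005, 0], [0, 0, 0]], [-1, [0.036, 0, 0.03], [0, 0, 0]], [-1, [0, 0, 0.04], [0, 0, 0]], [-1, [0, 0, 0], [0, 0, 0]], [-1, [0, 0, 0], [0, 0, 0]]])

```text
time_s: 4.58
eef_pos: [523.1, 221.6, 164.2]
ee_rot: [-0.001, 0.696, 0.718, -0.001]
force: [0.4, 0.1, 0.4]
grip_width: 1.003
grip_force: 0.0
```

Run:
```python
from h import *
s,T,c,W=look('w3'); print(T[:3,3],yaw(T),s['joints'],s['force'])
P=W.reshape(-1,3); P=P[np.isfinite(P[:,0])]; P=P[(abs(P[:,0]-525)<40)&(abs(P[:,1]-278)<130)]
t=P[(abs(P[:,2]-82)<4)]; rect(t[t[:,1]<280],'wide top'); rect(t[t[:,1]>280],'narrow top')
```

```text
[523.05115    221.61524501 164.21150037] 1.796476448232403 [ 1.94607879e-01  4.66303307e-01  1.45697784e+00 -6.93918588e-05
  1.22178397e+00  1.63276219e-01] [0.42203707 0.14336682 0.40013408]
wide top 1509 [524.8 225.4] [15.8 63.8] 1.44 z [81.  82.5 83.8] med [524.6 227.3  82.5]
narrow top 1679 [523.6 335. ] [15.8 44.4] 1.49 z [81.  82.6 84.2] med [523.4 335.9  82.6]
```

Request:
servo_tool(commands=[[-1, [0.0036, 0.0019, 0.03], [0, 0, -0.04]], [-1, [0, 0, 0.036], [0, 0, 0]], [-1, [0, 0, 0.032], [0, 0, 0]], [-1, [0, 0, 0.02], [0, 0, 0]], [-1, [0, 0, 0], [0, 0, 0]], [-1, [0, 0, 0], [0, 0, 0]]])

```text
time_s: 5.13
eef_pos: [527.6, 224.0, 48.7]
ee_rot: [0.001, 0.696, 0.718, 0.001]
force: [0.0, -0.4, 1.3]
grip_width: 1.0
grip_force: 0.0
```

Request:
servo_tool(commands=[[1, [0, 0, 0], [0, 0, 0]], [1, [0, 0, 0], [0, 0, 0]], [1, [0, 0, 0], [0, 0, 0]], [1, [0, 0, 0], [0, 0, 0]], [1, [0, 0, 0], [0, 0, 0]], [1, [0, 0, 0], [0, 0, 0]], [1, [0, 0, 0], [0, 0, 0]], [1, [0, 0, 0], [0, 0, 0]]], squeeze=50)

```text
time_s: 5.8
eef_pos: [525.8, 224.2, 47.0]
ee_rot: [-0.001, 0.695, 0.719, -0.001]
force: [-4.5, -0.1, 6.1]
grip_width: 0.178
grip_force: 50.8
```

Request:
servo_tool(commands=[[1, [0, 0, -0.01], [0, 0, 0]], [1, [0, 0, -0.02], [0, 0, 0]], [1, [0, 0, -0.025], [0, 0, 0]], [1, [0, 0, -0.03], [0, 0, 0]], [1, [0, 0, -0.03], [0, 0, 0]], [1, [0, 0, -0.015], [0, 0, 0]], [1, [0, 0, 0], [0, 0, 0]], [1, [0, 0, 0], [0, 0, 0]]])

```text
time_s: 6.47
eef_pos: [526.6, 224.2, 177.3]
ee_rot: [0.0, 0.695, 0.719, 0.001]
force: [-0.4, -0.5, -0.5]
grip_width: 0.182
grip_force: 50.2
```

Run:
```python
from h import *
s,T,c,W=look('w4'); print(T[:3,3],yaw(T),s['force'],s['grip_width'],s['grip_force'])
L=(W.reshape(-1,3)-T[:3,3])@T[:3,:3]   # tool coords
k=np.isfinite(L[:,0])&(abs(L[:,1])<25)&(abs(L[:,0])<60)&(L[:,2]<40)&(L[:,2]>-60)
u=np.arange(640*400)
print(np.histogram(L[k][:,2],bins=np.arange(-60,40,5)))
t=L[k&(abs(L[:,2]+36)<6)]; rect(t,'toolframe top')
```

```text
[526.59565227 224.1800621  177.28171834] 1.8950762105483643 [-0.37902841 -0.53288065 -0.51734741] 0.1818961585077041 50.1906555891037
(array([ 666,  782,  902,  468, 4155, 1432,  512,  460,  393,  353,  269,
        113,   99,   85,   70,   32,   27,   24,   21]), array([-60, -55, -50, -45, -40, -35, -30, -25, -20, -15, -10,  -5,   0,
         5,  10,  15,  20,  25,  30,  35]))
toolframe top 5720 [2.1 2.3] [45.3 63.9] 65.16 z [-40.3 -35.4 -31.1] med [  7.8   0.  -35.4]
```

View pics/w4.png

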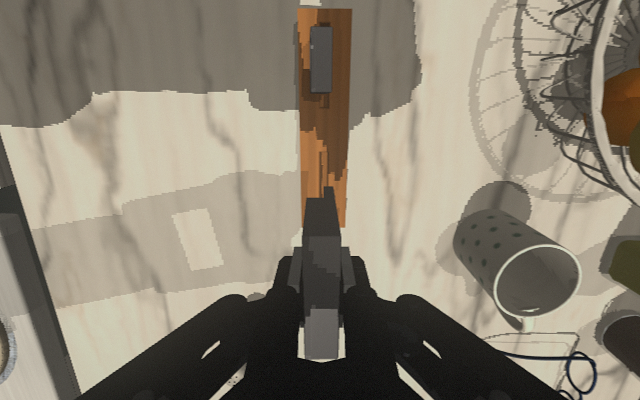

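The holder is held clear of the block, its top from (322,190) to (322,358), and the narrow one is still in its slot at (321,60). Next, its position in the hand.

Run:
```python
from h import *
s,T=pose(); d=np.load('pics/w4.npz'); W=d['W']
L=(W.reshape(-1,3)-T[:3,3])@T[:3,:3]
k=np.isfinite(L[:,0])&(abs(L[:,1])<13)&(abs(L[:,0])<60)
for a in range(-44,48,4):
    j=k&(abs(L[:,0]-a)<2)&(L[:,2]>-42)&(L[:,2]<-28)
    if j.sum()>10: print(a,j.sum(),'y',np.round(np.percentile(L[j,1],[1,50,99]),1),'z',np.round(np.percentile(L[j,2],[10,50,90]),1))
t=L[k&(abs(L[:,2]+35.5)<2)&(abs(L[:,1])<6)]; print('x ext',np.percentile(t[:,0],[0.2,1,99,99.8]))
t=L[k&(abs(L[:,2]+35.5)<2.5)&(L[:,0]>14)]; rect(t,'far half')
```

```text
-32 34 y [-7.1  0.9  8. ] z [-36.8 -36.3 -35.5]
-28 220 y [-7.   0.9  8.4] z [-37.2 -36.6 -36. ]
-24 233 y [-6.9  0.5  8.3] z [-37.3 -36.6 -36. ]
-20 237 y [-6.9  0.5  8.2] z [-37.3 -36.7 -36.1]
-16 252 y [-7.3  0.9  8.6] z [-37.2 -36.6 -35.9]
-12 255 y [-7.2  0.9  8.7] z [-37.3 -36.7 -36. ]
-8 324 y [-8.7  0.5 10. ] z [-39.  -36.9 -36.1]
-4 341 y [-8.6  0.5  9.9] z [-38.9 -36.7 -36. ]
0 320 y [-8.6  0.7  9.9] z [-39.1 -36.8 -36.1]
4 367 y [-8.7  0.5  9.9] z [-39.1 -36.9 -36.1]
8 411 y [-9.6  0.9 10.9] z [-39.3 -37.1 -36.2]
12 721 y [-12.8  -0.8  12.9] z [-38.8 -36.5 -30.8]
16 316 y [-7.   0.5  8.4] z [-37.3 -36.7 -36. ]
20 321 y [-7.   0.5  8.3] z [-37.4 -36.7 -36. ]
24 336 y [-6.9  0.7  8.7] z [-37.4 -36.7 -35.8]
28 352 y [-7.2  0.9  8.6] z [-37.4 -36.7 -35.9]
32 575 y [-7.2  0.5  8.5] z [-37.1 -35.4 -29.6]
x ext [-30.60601266 -29.75956752  32.88116091  33.23554291]
far half 1709 [23.7  0.7] [16.1 19.4] 89.76 z [-37.7 -36.6 -33.9] med [ 24.7   0.9 -36.6]
```

Request:
servo_tool(commands=[[1, [0, 0, 0], [0, 0, 0.95]], [1, [0, 0, 0], [0, 0, 0.92]], [1, [-0.02, 0, 0], [0, 0, 0]], [1, [-0.035, 0.001, 0], [0, 0, 0]], [1, [-0.036, 0.001, 0], [0, 0, 0]], [1, [-0.036, 0.001, 0], [0, 0, 0]], [1, [-0.036, 0.001, 0], [0, 0, 0]], [1, [-0.036, 0.001, 0], [0, 0, 0]], [1, [-0.036, 0.001, 0], [0, 0, 0]], [1, [-0.036, 0.001, 0], [0, 0, 0]]])

```text
time_s: 7.35
eef_pos: [488.3, -45.8, 175.3]
ee_rot: [-0.001, 0.762, 0.647, -0.001]
force: [1.0, -0.2, -0.5]
grip_width: 0.179
grip_force: 50.1
```

Request:
servo_tool(commands=[[1, [-0.036, 0.001, 0], [0, 0, 0]], [1, [-0.036, 0.001, 0], [0, 0, 0]], [1, [-0.036, 0, 0], [0, 0, 0]], [1, [-0.036, 0, 0.01], [0, 0, 0]], [1, [-0.02, 0, 0.02], [0, 0, 0]], [1, [0, 0, 0.02], [0, 0, 0]], [1, [0, 0, 0.007], [0, 0, 0]], [1, [0, 0, 0], [0, 0, 0]], [1, [0, 0, 0], [0, 0, 0]]])

```text
time_s: 8.1
eef_pos: [464.9, -205.9, 119.6]
ee_rot: [-0.001, 0.762, 0.648, -0.0]
force: [-0.4, 0.3, -0.9]
grip_width: 0.183
grip_force: 50.1
```

Run:
```python
from h import *
s,T,c,W=look('w5'); print(T[:3,3],yaw(T),s['force'],s['grip_width'])
P=W.reshape(-1,3)
a=np.radians(-9.33); fr=lambda P:(P[...,0]*np.cos(a)+P[...,1]*np.sin(a), -P[...,0]*np.sin(a)+P[...,1]*np.cos(a))
print('TCP local',fr(T[:3,3]))
l,q=fr(P); m=(P[:,2]<60)&(P[:,2]>-5)
b=P[m&(P[:,2]>48)&(l>500)&(l<513)]
v=cv2.fitLine(b[:,:2].astype(np.float32),cv2.DIST_HUBER,0,.01,.01).ravel(); print('board yaw',np.degrees(np.arctan2(v[1],v[0]))%180-90,len(b))
for u in np.arange(484,514,1):
    k=m&(abs(q+90)<20)&(abs(l-u)<.5)
    if k.sum()>3: print(u,k.sum(),np.round(np.percentile(P[k,2],[10,50,90]),1))
for u in np.r_[np.arange(-146,-130,1.0),np.arange(-68,-54,1.0)]:
    k=m&(l>492.5)&(l<500)&(abs(q-u)<.5)
    if k.sum(): print('y',u,k.sum(),np.round(np.percentile(P[k,2],[10,50,90]),1))
L=(P-T[:3,3])@T[:3,:3]; k=(abs(L[:,2]+36.6)<2)&(L[:,0]>14)&(L[:,0]<40)&(abs(L[:,1])<13); rect(L[k],'in hand far half'); k=(abs(L[:,2]+36.6)<2)&(abs(L[:,1])<6); print(np.percentile(L[k,0],[.5,99.5]))
```

```text
[ 464.89231686 -205.91286796  119.5737963 ] -9.277395265677415 [-0.40820593  0.29779332 -0.85748541] 0.18266593409211035
TCP local (np.float64(492.1249406709883), np.float64(-127.82025753648419))
board yaw -8.65686 2611
484 35 [0.1 0.7 1.4]
486 52 [44.7 45.3 46.1]
487 97 [45.3 46.2 46.8]
488 63 [45.8 46.5 47.2]
489 52 [45.9 46.4 47.5]
490 106 [45.2 46.1 47. ]
491 53 [43.6 44.6 45.5]
492 45 [ 9.8 10.6 11.5]
493 99 [30.5 31.4 32.1]
494 50 [30.7 31.6 32.3]
495 51 [30.8 31.7 32.6]
496 69 [30.6 31.7 32.6]
497 81 [30.7 31.6 32.3]
498 50 [30.7 31.6 32.4]
499 59 [30.9 31.7 32.5]
500 50 [30.3 31.2 32. ]
501 124 [10.5 29.  46.1]
502 80 [46.8 48.1 49.2]
503 77 [48.4 49.3 50.2]
504 76 [48.9 50.1 50.8]
505 79 [49.5 50.5 51.4]
506 71 [49.7 50.6 51.5]
507 76 [49.7 50.3 51.2]
508 72 [49.3 50.2 51.1]
509 67 [49.1 49.8 50.6]
510 70 [48.1 49.  49.7]
511 38 [46.8 47.5 48.2]
y -68.0 26 [10.  30.8 31.9]
y -67.0 10 [30.8 31.1 31.5]
y -64.0 22 [42.8 43.6 44.3]
y -63.0 11 [42.6 43.5 44.6]
y -62.0 13 [42.9 43.3 44.4]
y -61.0 20 [42.9 43.9 44.3]
y -60.0 10 [43.3 44.1 44.8]
y -59.0 22 [43.3 43.8 44.5]
y -58.0 11 [43.2 43.7 44.5]
y -57.0 51 [ 4.4 31.7 44. ]
y -56.0 9 [0.2 0.8 1.3]
y -55.0 9 [0.2 1.1 2. ]
in hand far half 1490 [23.6  0.1] [19.2 16. ] 1.02 z [-36.6 -35.5 -34.7] med [ 23.9  -0.1 -35.5]
[-30.27549998  32.74949464]
```

View pics/w5.png

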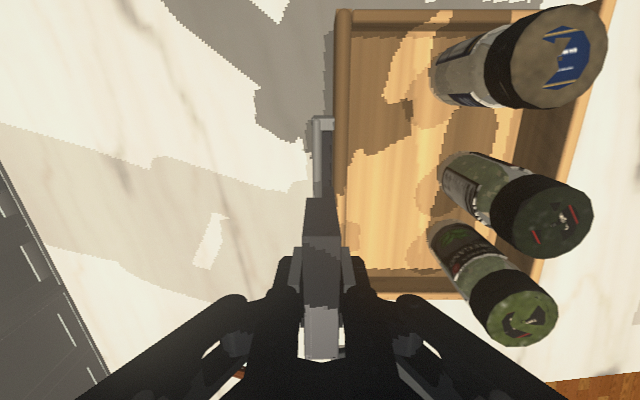

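The lip and pocket are at (322,150), with the held holder in front at (322,250); the jars are well to the right. The close measurement puts the pocket centre at local x 496.4, y -99.5, agreeing with the earlier one. Moving above it.

Request:
servo_tool(commands=[[1, [0.014, -0.0004, 0.005], [0, 0, 0]], [1, [0.0131, -0.0003, 0.01], [0, 0, 0]], [1, [0, 0, 0.01], [0, 0, 0]], [1, [0, 0, 0.005], [0, 0, 0]], [1, [0, 0, 0], [0, 0, 0]], [1, [0, 0, 0], [0, 0, 0]], [1, [0, 0, 0], [0, 0, 0]]])

```text
time_s: 8.73
eef_pos: [468.8, -180.2, 90.1]
ee_rot: [0.0, 0.762, 0.647, 0.0]
force: [0.1, 0.2, -0.7]
grip_width: 0.179
grip_force: 50.1
```

```bash
cat > st.py <<'E'
from h import *
s,T=pose(); a=np.radians(-9.33); x,y,z=T[:3,3]
print('local',x*np.cos(a)+y*np.sin(a)-491.4,-x*np.sin(a)+y*np.cos(a)+100.7,'z',z,'yaw',yaw(T),'tilt',T[:2,2],s['force'],s['wrist_torque'])
E
python3 st.py
```

```text
local 0.3798264313271602 -1.0739580630695968 z 90.06757386663102 yaw -9.345702001558495 tilt [ 0.00071191 -0.00055265] [ 0.08936593  0.24475298 -0.72647049] [ 0.03019771  0.00448011 -0.03828569]
```

Correct by +1.1 / -0.4 mm and start down gently.

Request:
servo_tool(commands=[[1, [0.0011, -0.0004, 0.002], [0, 0, 0]], [1, [0, 0, 0.003], [0, 0, 0]], [1, [0, 0, 0.003], [0, 0, 0]], [1, [0, 0, 0.003], [0, 0, 0]], [1, [0, 0, 0.002], [0, 0, 0]], [1, [0, 0, 0], [0, 0, 0]], [1, [0, 0, 0], [0, 0, 0]]])

```text
time_s: 9.32
eef_pos: [468.3, -178.5, 76.5]
ee_rot: [-0.0, 0.762, 0.647, -0.0]
force: [0.8, 0.7, -0.3]
grip_width: 0.178
grip_force: 50.1
```

```bash
python3 st.py
```

```text
local -0.36635737353827835 0.464414313450888 z 76.49274127507465 yaw -9.32498155455604 tilt [-0.00023856  0.00015476] [ 0.81208931  0.69117814 -0.34456237] [ 0.00687993 -0.0215754   0.00733908]
```

The tongue is 8 mm below the lip top with no contact force. Continuing down.

Request:
servo_tool(commands=[[1, [0, 0, 0.002], [0, 0, 0]], [1, [0, 0, 0.002], [0, 0, 0]], [1, [0, 0, 0.002], [0, 0, 0]], [1, [0, 0, 0.002], [0, 0, 0]], [1, [0, 0, 0.002], [0, 0, 0]], [1, [0, 0, 0.001], [0, 0, 0]], [1, [0, 0, 0], [0, 0, 0]], [1, [0, 0, 0], [0, 0, 0]]])

```text
time_s: 9.98
eef_pos: [468.4, -178.6, 65.8]
ee_rot: [0.0, 0.762, 0.647, 0.0]
force: [-1.6, 0.9, 3.9]
grip_width: 0.181
grip_force: 50.8
```

```bash
python3 st.py
```

```text
local -0.2868141118903509 0.42649523219668595 z 65.79277925832804 yaw -9.324873472273552 tilt [ 7.57918776e-05 -6.39725445e-05] [-1.55401989  0.91032225  3.87403745] [0.10465865 0.31274113 0.01690254]
```

Request:
servo_tool(commands=[[1, [0, 0, 0.001], [0, 0, 0]], [1, [0, 0, 0.001], [0, 0, 0]], [1, [0, 0, 0.001], [0, 0, 0]], [1, [0, 0, 0.001], [0, 0, 0]], [1, [0, 0, 0], [0, 0, 0]], [1, [0, 0, 0], [0, 0, 0]]])

```text
time_s: 10.48
eef_pos: [468.4, -178.6, 61.9]
ee_rot: [0.0, 0.762, 0.647, -0.0]
force: [-2.2, 2.2, 7.1]
grip_width: 0.179
grip_force: 51.2
```

Request:
servo_tool(commands=[[1, [0, 0, 0.0005], [0, 0, 0]], [1, [0, 0, 0.0005], [0, 0, 0]], [1, [0, 0, 0], [0, 0, 0]], [1, [0, 0, 0], [0, 0, 0]]])

```text
time_s: 10.82
eef_pos: [468.4, -178.6, 61.0]
ee_rot: [0.0, 0.762, 0.647, 0.0]
force: [-2.1, 1.8, 7.6]
grip_width: 0.181
grip_force: 51.5
```

Request:
servo_tool(commands=[[1, [0, 0, 0.0005], [0, 0, 0]], [1, [0, 0, 0.0005], [0, 0, 0]], [1, [0, 0, 0], [0, 0, 0]], [1, [0, 0, 0], [0, 0, 0]]])

```text
time_s: 11.15
eef_pos: [468.4, -178.6, 60.9]
ee_rot: [0.0, 0.762, 0.647, -0.0]
force: [-6.1, 2.4, 19.0]
grip_width: 0.181
grip_force: 53.0
```

Request:
servo_tool(commands=[[1, [0, 0, 0.0005], [0, 0, 0]], [1, [0, 0, 0], [0, 0, 0]], [1, [0, 0, 0], [0, 0, 0]]])

```text
time_s: 11.4
eef_pos: [468.5, -178.6, 60.8]
ee_rot: [0.0, 0.762, 0.647, -0.0]
force: [-8.2, 3.5, 23.1]
grip_width: 0.181
grip_force: 53.8
```

Request:
servo_tool(commands=[[1, [0, 0, 0], [0, 0, 0]], [1, [0, 0, 0], [0, 0, 0]], [1, [0, 0, 0], [0, 0, 0]], [1, [0, 0, 0], [0, 0, 0]]])

```text
time_s: 11.73
eef_pos: [468.5, -178.6, 60.8]
ee_rot: [0.0, 0.762, 0.647, 0.0]
force: [-8.2, 4.3, 24.1]
grip_width: 0.174
grip_force: 53.8
```

```bash
python3 st.py
python3 - <<'E'
from h import *
s,T,c,W=look('w6'); P=W.reshape(-1,3); L=(P-T[:3,3])@T[:3,:3]
k=(abs(L[:,2]+36)<4)&(L[:,0]>14)&(L[:,0]<40)&(abs(L[:,1])<12); print('top z',np.median(P[k,2]),'expect 96', s['force'])
E
```

```text
local -0.14962845528441449 0.392520984052112 z 60.84612422617039 yaw -9.306483901971895 tilt [ 0.00053721 -0.00062833] [-8.23692222  4.25347876 24.14825928] [ 0.75599283  1.56564047 -0.02206227]
top z 96.29438778557761 expect 96 [-8.23692222  4.25347876 24.14825928]
```

The holder's top is at 96.3 mm (home is 96), the hard stop has been felt at a steady 24 N, and it is still gripped.

```bash
python3 -c "
from rig import *
print(finish_job())"
```

```text
the job is handed in; nothing more can be done
None
```

The wider holder is pressed fully home in the rack pocket and still gripped, with its card side to the front and about 24 N pushing down against the stop. The job was handed in at about 12 s; no verdict came back. The narrower holder was still in its slot after the lift, and the path stayed clear of the jars, mug and salt shaker.

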